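Raise a drying shelf past its rung lock and load it

ROBOT

A 7-joint arm with a two-finger parallel gripper is mounted at the origin on a cart in front of the work surface, level with it; the furniture and walls round the work are solid. World frame = base frame: x ahead of the robot, y to its left, z up, the work surface at z = 0. Lengths are in m, angles in rad, forces in N, time in s.
With the tool pointing down it reaches from about 0.35 to 0.9 m from the base axis. Payload 8.1 kg.
Tool frame: the origin (TCP) lies on the centre line of the jaws, within the pads' length; the fingertips stand 14 mm ahead of it and the grasp point (between the pads) lies 5 mm behind it; z points along the fingers, y is the direction in which the jaws open and shut (so a half turn about z gives the same grasp; the last joint's range is limited). The gripper opens to 92 mm and grips with 3 to 60 N. Pads are 19 mm wide; open, the fingers measure 130 mm over their backs; the gripper's body (75 mm by 190 mm) begins 47 mm behind the grasp point.
Start: joints at [-1.276, 0.434, 0.025, 1.573, -0.012, 1.134, -0.075], TCP at [0.242, 0.576, 0.241] pointing down, gripper open.
Joint ranges: [-2.62, 2.62], [-0.44, 2.09], [-1.27, 1.32], [0.08, 2.57], [-1.32, 4.46], [0.12, 2], [-2.74, 2.74]. Speed limits (rad/s): [2.22, 2.22, 3.01, 3.01, 3.14, 3.14, 3.14].

INTERFACE

Orientations are given as a rotation vector (axis times angle).
In Python, from bench import bot gives the robot as it stands.
- The arm moves only by the tool drive_tool, never from a script. Its argument "deltas" is a list of rows, each an object with "dp": the shift along the tool's x, y, z in m, a list of three; "turn": the turn about the tool's z in rad; "jaw": the gripper's target within -1 to 1 (fully open at 1, half-way at 0, shut at -1). A call has 1 to 12 rows; each row shifts and turns the commanded pose from where the row before left it, along the tool's axes as they then stand; what a row does not reach is not made up. A row lasts 1/10 s, in which the tool goes at most 50 mm and 8.59 degrees, less where a joint would pass 70% of its speed; a pose out of reach is approached as far as the arm can. A call is refused whole if a number of a shift passes 0.05 or a number of a turn 0.15, either way. A call with a gripper value outside its range is refused whole. The fingers move at their own pace and stop on an object; "force" is the grip in N (left out, the last holds). Time passes only in rows, so rows that do not move let the fingers close. It gives the time, the measured TCP pose, the force and the opening at its end, in the units of the state.
- bot.read_state(): the state, without advancing time (a new reading comes with each control period).
- bot.capture(name): name is "scene" or "top" or "wrist"; returns the picture (480x640x3 uint8, red, green, blue); there is no depth.
- bot.camera_model(name): a dict with "mtx" (3x3 intrinsics, pixels), "T" (4x4, takes a point from camera to world coordinates). Camera axes: x right, y up, looking along -z (the intrinsics and any distortion apply to the point x, -y, -z); pixel columns grow to the right and rows downward; lengths in m; the calibration is good to about 2 mm. A picture is of the moment at which its call begins: read the wrist's pose just before it. camera_model takes no time and is no camera call; for the wrist camera it gives the pose at the moment of the call.
- bot.hand_in(): hands the job in, once; it reports no verdict.
The state is a dict: "time": time; "qpos": joint angles; "qd": joint speeds; "joint_torque": joint torques, N m; "ee_pos": TCP position; "eef_rot": TCP orientation; "wrist_force": force on the tool from outside, world axes, zero at the start; "moment": the same for the moment, N m; "opening": opening from 0.0 (shut) to 1.0 (fully open).
Only numpy, scipy, OpenCV 4.12 (cv2) and the standard library are available. Lean on these libraries where they do the work, as an engineer would, in place of code of your own. Each camera call takes 0.05 s, during which the arm holds its last target.

TASK

Take the drying shelf's sliding section by its top bar and raise it steadily past the upper rung until the pawl has cleared it, then lower it gently so that the pawl hangs on that rung, and let go; do not ram the rubber buffers into the stop just above, drop the section or bang the pawl down. Then lay the smaller plaster casting gently on the shelf board and leave it there, with everything else on the table left where it is.

Things in the scene. Friction and masses are not known exactly. Their poses are not given: they have to be found in the camera images.
- stand: fixed base of the drying shelf, like a small extension ladder: plywood foot 120x170x12 mm, two upright aluminium stiles 16x10 mm, 192 mm high, at y = +-60 mm. Origin on the table half-way between the stiles; y runs along the rungs, z up, the shelf board lies on the -x side
- fly: sliding section, 0.48 to 0.7 kg with its lock, running straight up and down on the front of the stand (0.6 N friction, 110 mm travel); falls back if let go unlatched; fully down at the start. Rails at y = +-60 mm, x = -24 mm, top bar and shelf board. Origin and axes are those of stand when down
- lock: cross-piece between the sliding section's rails, fixed to it; origin 70 mm above fly's origin. Two rubber buffers on it (tops 12 mm over the origin, x = -24 mm, y = +-30 mm) meet the stop bar when the section is about 18 mm above its seated height; they give about 4 N/mm, up to 8 mm. Buffers and pawl must not take more than 25 N
- fly_bar (a point): middle of the sliding section's top bar: round, 12 mm thick, along y, free over 110 mm; in fly at [-24, 0, 215] mm. Nothing above it; the stop bar is at least 33 mm below it
- shelf_top (a point): centre of the upper face of the wooden shelf board (100 mm in x, 130 mm in y, 8 mm thick), in fly at [-84, 0, 140] mm; the top bar is 75 mm higher and 60 mm toward +x
- casting (a point): centre (half-way up, 14.5 mm over its underside) of the smaller of the two white plaster rock castings: 47 mm along its x, 56 mm along its y, 29 mm high, 0.07 kg, loose
- rock_cast1: the larger plaster rock casting, 54x80x36 mm, a bystander; origin under its centre
- sanding_block: cork sanding block, 56x101x26 mm, a bystander; origin under its centre
- spring_clamp: spring clamp with orange grips lying on its side, 72x122x16 mm, a bystander; origin under its centre
- screwdriver: screwdriver with a black handle, 27x198x28 mm, a bystander; origin under its centre
- paint_pot1: paint pot with a flip cap, 61x50x55 mm, with brown lid streaks, one of three side by side, a bystander; origin under its centre
- rock_cast2: the same smaller casting; origin under its centre
- low_rung (a point): middle of the stand's low rung, a 10 mm bar 60 mm above the table. The upper rung lies 30 to 75 mm above it, on a dark steel catch clamped between the stiles by hand: its height differs every time and no reading gives it. The catch also holds a stop bar, its underside 38 mm above the upper rung's axis, its top 46 mm
- pawl_pivot (a point): pivot of the steel gravity pawl on the lock, fixed to the sliding section. The nose reaches 28 mm to +x, level. Rising, the upper rung pushes it down (about 0.5 N); it swings back level about 15 mm above the seated height. Lowered again it lands on the rung, pivot 8 mm above the rung's axis, and carries the section, 28 to 73 mm above its start
Not all that is in view belongs to the job. Leave any pink or red look-alike of the rock_cast2 alone.

How it is judged:
On the way:
1. the sliding section hangs by its pawl on the upper rung, let go, with the casting not yet on the shelf (z of fly_bar in the frame of stand above 0.235 m and contact force between lock and anything else above 2 N and linear speed of fly below 0.01 m/s and contact force between the fingers and fly below 0.2 N and contact force between rock_cast2 and fly below 0.05 N), for 0.2 s.
At the end, for the whole second after the job is handed in: The sliding section hangs at rest with its pawl on the upper rung (top bar more than 20 mm above its start, over 2 N carried by the pawl), and the smaller casting lies at rest on the shelf board with its centre within the board's edges (z of fly_bar in the frame of stand above 0.235 m and contact force between lock and anything else above 2 N and linear speed of fly below 0.01 m/s and contact force between rock_cast2 and fly above 0.2 N and linear speed of rock_cast2 below 0.02 m/s and x of casting in the frame of fly between -0.13 and -0.038 m and y of casting in the frame of fly between -0.06 and 0.06 m and z of casting in the frame of fly between 0.145 and 0.185 m); the robot touches nothing.
It fails at once if the buffers are rammed into the stop, or the pawl banged or pressed on the rung, while the shelf is empty (over 25 N) (contact force between lock and anything else above 25 N and contact force between rock_cast2 and fly below 0.05 N).
It fails at once if the loaded shelf is pressed down hard (pawl over 45 N) (contact force between lock and anything else above 45 N).
It fails at once if the sliding section is dropped or jerked (faster than 0.3 m/s) (linear speed of fly above 0.3 m/s).
It fails at once if a bystander is pushed more than 25 mm (distance of any of rock_cast1, sanding_block, spring_clamp, screwdriver, paint_pot1 from where it was at the start of the episode above 0.025 m).
It also fails if it takes over 61 s, if anything falls off the work surface, if the arm or the gripper's body presses on something with over 40 N, if the wrist force passes 120 N, or if a joint passes its speed limit or range.

## Working session

There is one attempt and no reset: what is moved stays moved. The work goes in short steps, Python scripts to look and compute and a tool call to move; the robot and the scene stay as the last step left them, time stands still between calls to the robot, and variables do not carry over. Pictures are saved under pics/ and viewed, and the job is handed in when it is done.

Besides the shell and the picture viewer there is one more tool, called after ">>>" in YAML: its name, and indented under it one key for each argument. drive_tool: Moves the arm, as the interface text tells. Its arguments: {"type":"object","properties":{"deltas":{"type":"array"},"force":{"type":"number"}},"required":["deltas"]}

```bash
ls; mkdir -p pics; python3 - <<'E'
from bench import bot
import cv2,numpy as np
s=bot.read_state();print(s)
for n in("scene","top","wrist"):
    im=bot.capture(n);cv2.imwrite(f"pics/{n}0.png",im[:,:,::-1]);m=bot.camera_model(n);print(n,{k:np.round(v,4).tolist() if not isinstance(v,str) else v for k,v in m.items()})
E
```

```text
pics
{'time': 0.0, 'qpos': array([-1.27562425,  0.43520176,  0.02497785,  1.57408881, -0.01158129,
        1.13401821, -0.07512003]), 'qd': array([ 5.88100632e-04,  2.23818328e-04, -6.25285581e-04, -3.73071221e-04,
        1.49838543e-03,  9.95587080e-04, -4.72539595e-05]), 'joint_torque': array([ 1.03669910e-03, -6.67847013e+01,  9.85164978e-01, -3.14472771e+01,
       -6.05802611e-02,  4.24599834e-02,  1.76303006e-04]), 'ee_pos': array([0.24197203, 0.57572516, 0.23996142]), 'eef_rot': array([-6.20810622e-01, -3.07948758e+00,  2.45692880e-03]), 'wrist_force': array([ 0.21590082, -0.48247213, -0.3739206 ]), 'moment': array([-0.02427801, -0.0428111 , -0.01389658]), 'opening': 0.9995452914646199}
scene {'mtx': [[534.8258, 0.0, 324.4635], [0.0, 534.8258, 248.091], [0.0, 0.0, 1.0]], 'T': [[0.7576, 0.3205, -0.5686, -0.1836], [-0.6523, 0.4045, -0.641, -0.6812], [0.0246, 0.8565, 0.5156, 0.7753], [0.0, 0.0, 0.0, 1.0]]}
top {'mtx': [[506.3777, 0.0, 316.9618], [0.0, 506.3777, 239.8811], [0.0, 0.0, 1.0]], 'T': [[0.0306, 0.9707, -0.2382, 0.2728], [-0.9995, 0.0309, -0.0025, 0.1046], [0.005, 0.2382, 0.9712, 1.1266], [0.0, 0.0, 0.0, 1.0]]}
wrist {'mtx': [[406.9514, 0.0, 319.2189], [0.0, 406.9514, 242.4577], [0.0, 0.0, 1.0]], 'T': [[0.388, -0.8776, -0.2817, 0.165], [0.9217, 0.3688, 0.1204, 0.6079], [-0.0018, -0.3064, 0.9519, 0.3852], [0.0, 0.0, 0.0, 1.0]]}
```

View pics/scene0.png

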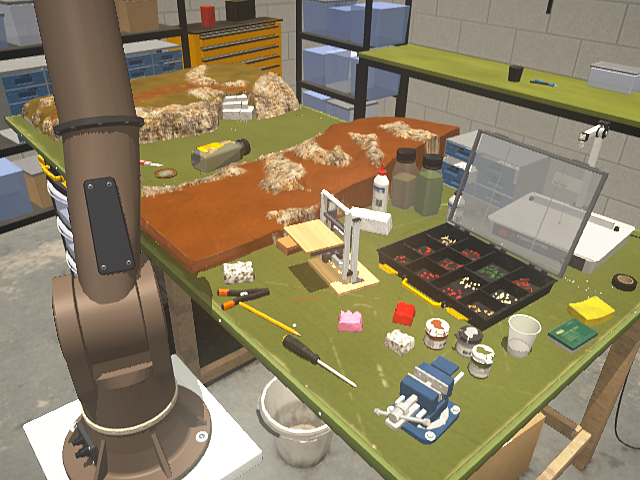

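View pics/top0.png

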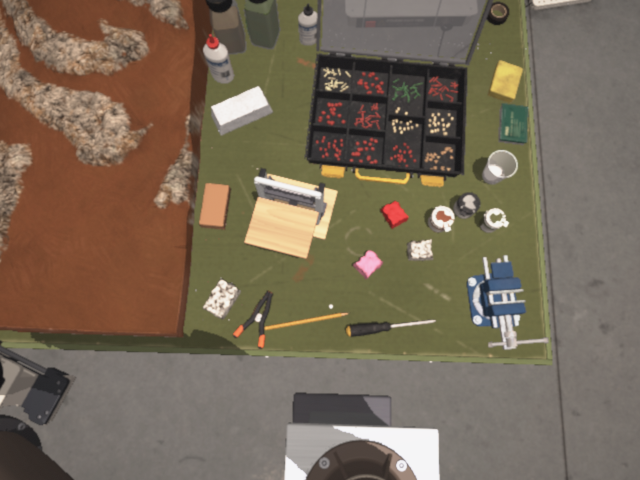

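View pics/wrist0.png

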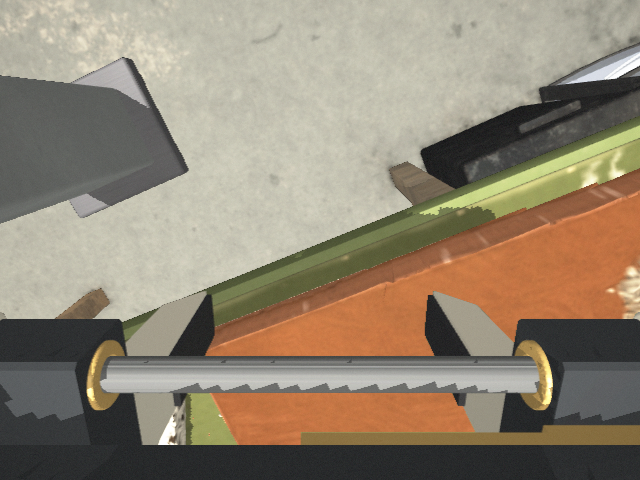

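The white candidates are at scene (238,271) / top (221,298) and at scene (399,341) / top (421,249). The second looks smaller. The pink one at (350,321) and the red one at (404,313) are decoys. I'll confirm with enlarged crops.

```bash
python3 - <<'E'
import cv2,numpy as np
t=cv2.imread("pics/top0.png");s=cv2.imread("pics/scene0.png")
a=cv2.resize(t[160:360,190:510],(800,500),interpolation=cv2.INTER_CUBIC);cv2.imwrite("pics/topc.png",a)
a=cv2.resize(s[180:370,220:460],(758,600),interpolation=cv2.INTER_CUBIC);cv2.imwrite("pics/scenec.png",a)
E
```

```text
(no output)
```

View pics/topc.png

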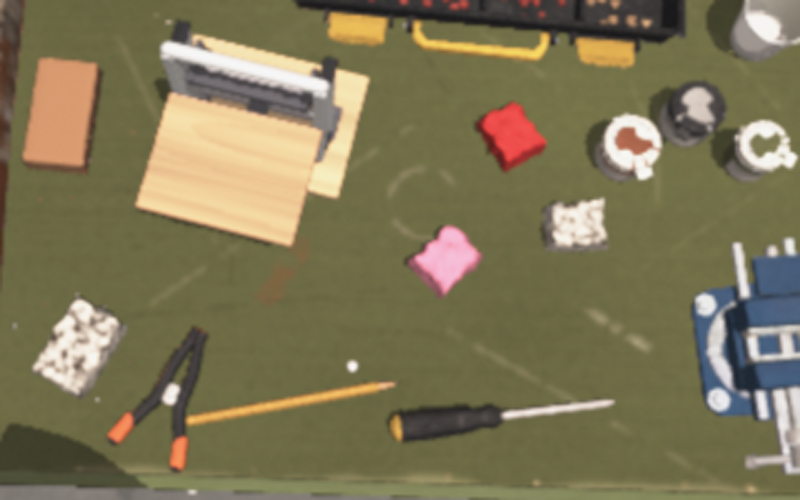

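View pics/scenec.png

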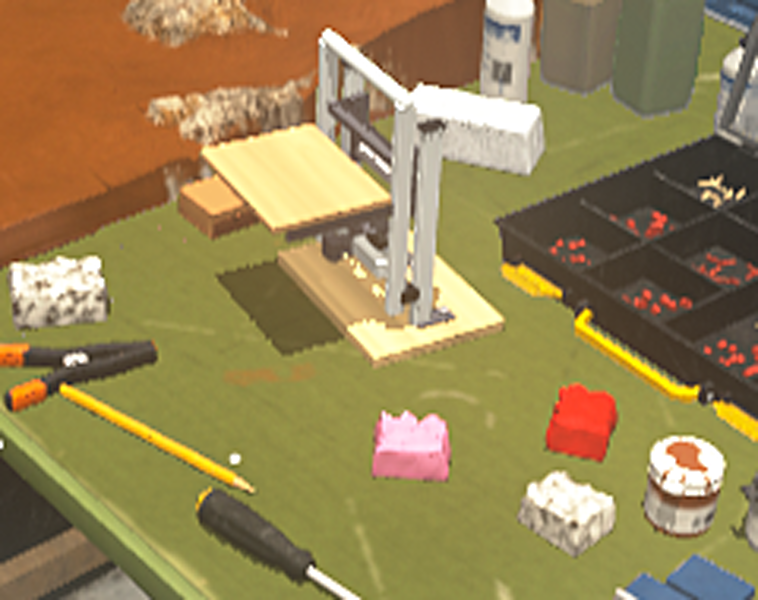

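The smaller white casting is at top (421,249) / scene (399,341), next to the brown-lidded pot. The other, at top (221,298), is clearly larger. Next I'll measure the bar, board and casting.

```bash
cat > h.py <<'E'
import numpy as np,cv2
def ray(m,u,v):
    K=np.array(m["mtx"]);T=np.array(m["T"])
    d=np.linalg.inv(K)@np.array([u,v,1.]);d=np.array([d[0],-d[1],-d[2]])
    d=T[:3,:3]@d;return T[:3,3],d/np.linalg.norm(d)
def plane(m,u,v,z):
    o,d=ray(m,u,v);return o+d*(z-o[2])/d[2]
def proj(m,p):
    T=np.array(m["T"]);c=T[:3,:3].T@(np.asarray(p)-T[:3,3]);K=np.array(m["mtx"])
    return K[0,0]*c[0]/-c[2]+K[0,2],K[1,1]*-c[1]/-c[2]+K[1,2]
def tri(obs):
    A=np.zeros((3,3));b=np.zeros(3);R=[ray(*o) for o in obs]
    for o,d in R:
        P=np.eye(3)-np.outer(d,d);A+=P;b+=P@o
    p=np.linalg.solve(A,b);return p,[np.linalg.norm((np.eye(3)-np.outer(d,d))@(p-o))*1e3 for o,d in R]
E
python3 - <<'E'
import cv2,numpy as np
from bench import bot
from h import *
ms=bot.camera_model("scene");mt=bot.camera_model("top")
t=cv2.imread("pics/top0.png");s=cv2.imread("pics/scene0.png")
def blobs(im,lo,hi,roi,n=3):
    h=cv2.cvtColor(im,cv2.COLOR_BGR2HSV);m=cv2.inRange(h,np.array(lo),np.array(hi));k=np.zeros_like(m);x0,y0,x1,y1=roi;k[y0:y1,x0:x1]=m[y0:y1,x0:x1]
    c,_=cv2.findContours(k,cv2.RETR_EXTERNAL,cv2.CHAIN_APPROX_NONE)
    for a in sorted(c,key=cv2.contourArea)[::-1][:n]:
        r=cv2.minAreaRect(a);print(cv2.contourArea(a),np.round(r[0],1),np.round(r[1],1),round(r[2],1),np.round(cv2.boxPoints(r),1).tolist(), cv2.approxPolyDP(a,4,True)[:,0].tolist())
print("bar top");blobs(t,(0,0,185),(180,30,255),(245,165,335,215))
print("board top");blobs(t,(8,60,100),(25,160,255),(235,165,345,265))
print("bar scene");blobs(s,(0,0,185),(180,30,255),(310,185,362,300))
print("board scene");blobs(s,(8,60,100),(30,160,255),(270,210,360,265))
print("cast top");blobs(t,(0,0,90),(180,60,255),(400,232,437,268))
print("cast scene");blobs(s,(0,0,100),(180,70,255),(382,325,418,358))
for a,b in [((256,180),(323,191.7)),((322,195),(348,212))]:
    print(tri([(mt,*a),(ms,*b)]))
E
```

```text
bar top
353.5 [287.4 186.9] [68.6  6.8] 14.3 [[253.3000030517578, 181.6999969482422], [255.0, 175.10000610351562], [321.5, 192.10000610351562], [319.79998779296875, 198.6999969482422]] [[254, 179], [317, 198], [321, 194]]
board top
3861.0 [290.8 217.3] [78.8 79.6] 16.3 [[241.8000030517578, 244.39999389648438], [264.1000061035156, 168.0], [339.79998779296875, 190.10000610351562], [317.5, 266.5]] [[337, 190], [324, 187], [326, 207], [318, 224], [314, 208], [258, 196], [243, 242], [312, 264], [312, 239], [325, 239]]
260.5 [332.  171.3] [24.5 12.4] 5.7 [[319.20001220703125, 176.3000030517578], [320.3999938964844, 163.89999389648438], [344.79998779296875, 166.39999389648438], [343.5, 178.8000030517578]] [[321, 165], [321, 175], [343, 177], [344, 167]]
242.0 [292.3 181.2] [53.1  5.9] 13.7 [[265.79998779296875, 177.8000030517578], [267.20001220703125, 172.10000610351562], [318.79998779296875, 184.6999969482422], [317.3999938964844, 190.39999389648438]] [[267, 173], [275, 180], [318, 188]]
bar scene
473.0 [341.  231.5] [40. 85.] 0.0 [[321.0, 274.0], [321.0, 189.0], [361.0, 189.0], [361.0, 27
[... 1171 characters left out ...]
061035156]] [[359, 235], [357, 264]]
cast top
430.5 [419.6 250.2] [20.2 24.9] 84.3 [[406.20001220703125, 241.39999389648438], [431.0, 238.89999389648438], [433.0, 259.0], [408.20001220703125, 261.5]] [[431, 239], [409, 242], [408, 259], [432, 259]]
cast scene
485.5 [399.2 342.1] [29.1 22. ] 28.1 [[381.20001220703125, 345.0], [391.5, 325.5], [417.20001220703125, 339.20001220703125], [406.79998779296875, 358.6000061035156]] [[396, 329], [384, 344], [402, 355], [414, 340]]
(array([0.6116214 , 0.22707702, 0.21173227]), [np.float64(0.19257539153596184), np.float64(0.19257539153591535)])
(array([0.58193767, 0.10121334, 0.21635887]), [np.float64(2.0601582687412288), np.float64(2.0601582687411035)])
```

```bash
python3 - <<'E'
import numpy as np
from bench import bot
from h import *
from scipy.spatial.transform import Rotation as R
ms=bot.camera_model("scene");mt=bot.camera_model("top");mw=bot.camera_model("wrist")
s=bot.read_state();Rt=R.from_rotvec(s["eef_rot"]).as_matrix();print(np.round(Rt,3))
Tw=np.array(mw["T"]);print("cam in tool",np.round(Rt.T@(Tw[:3,3]-s["ee_pos"]),4));print(np.round(Rt.T@Tw[:3,:3],3))
a=plane(mt,254,178.4,.215);b=plane(mt,320.6,195.5,.215);print(a,b,np.degrees(np.arctan2(*(a-b)[:2])))
for u,v in((258,196),(243,242),(312,264),(327,209)):print(plane(mt,u,v,.14))
y=np.array([.23,.973]);
for u,v in((408,241),(431,239),(433,259),(408,260)):print("c",plane(mt,u,v,.022)) 
print("c scene",plane(ms,399.2,342.1,.0145), tri([(mt,419.6,250.2),(ms,399.2,342.1)]))
E
```

```text
[[-0.922  0.387 -0.   ]
 [ 0.387  0.922 -0.001]
 [-0.    -0.001 -1.   ]]
cam in tool [ 0.0834 -0.0004 -0.145 ]
[[-0.001  0.952  0.306]
 [ 1.     0.     0.001]
 [ 0.001  0.306 -0.952]]
[0.61335356 0.23074764 0.215     ] [0.58311293 0.10265837 0.215     ] 13.28373577282733
[0.60343412 0.23064191 0.14      ]
[0.50568968 0.25500175 0.14      ]
[0.46523063 0.1154219  0.14      ]
[0.58014442 0.0886356  0.14      ]
c [ 0.54761693 -0.09714194  0.022     ]
c [ 0.55389586 -0.1489622   0.022     ]
c [ 0.50807962 -0.15235997  0.022     ]
c [ 0.50404596 -0.09660714  0.022     ]
c scene [ 0.52601858 -0.13158839  0.0145    ] (array([ 0.53130972, -0.1263803 ,  0.00777043]), [np.float64(0.9511293146815735), np.float64(0.9511293146814319)])
```

```bash
python3 - <<'E'
import cv2
s=cv2.imread("pics/scene0.png")
cv2.imwrite("pics/sc2.png",cv2.resize(s[180:290,300:400],(546,600),interpolation=cv2.INTER_CUBIC))
E
```

```text
(no output)
```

View pics/sc2.png

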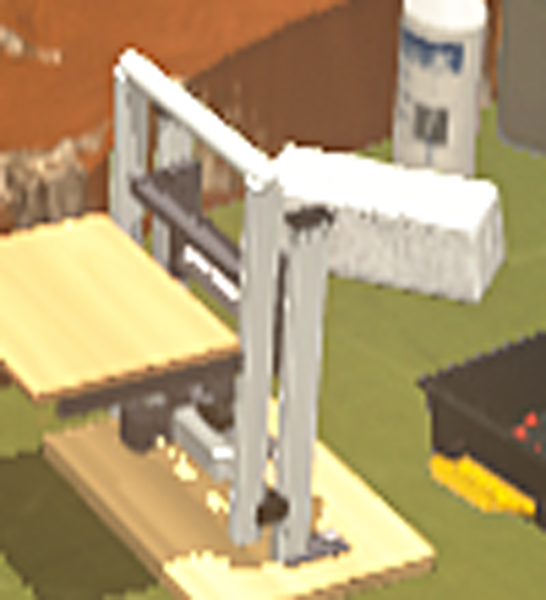

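>>> drive_tool:
  deltas:
    - {"dp": [0, 0, -0.03], "turn": 0.14, "jaw": 0.3}
    - {"dp": [0, 0, -0.04], "turn": 0.14, "jaw": 0.3}
    - {"dp": [0, 0, -0.04], "turn": 0.14, "jaw": 0.3}
    - {"dp": [0, 0, -0.02], "turn": 0.14, "jaw": 0.3}
    - {"dp": [0, 0, 0], "turn": 0.14, "jaw": 0.3}
    - {"dp": [0, 0, 0], "turn": 0.14, "jaw": 0.3}
    - {"dp": [0, 0, 0], "turn": 0.14, "jaw": 0.3}
    - {"dp": [0, 0, 0], "turn": 0.14, "jaw": 0.3}
    - {"dp": [0, 0, 0], "turn": 0.14, "jaw": 0.3}
    - {"dp": [0, 0, 0], "turn": 0.14, "jaw": 0.3}

```text
time: 1.15
ee_pos: [0.2421, 0.576, 0.3704]
eef_rot: [2.464, 1.948, -0.001]
wrist_force: [-0.8, 0.7, -0.5]
opening: 0.649
```

```bash
python3 - <<'E'
import numpy as np
from bench import bot
from h import *
ms=bot.camera_model("scene");a=np.radians(-13.4)
X=np.array([np.cos(a),np.sin(a),0]);Y=np.array([-np.sin(a),np.cos(a),0])
M=np.array([.598,.167,0]);O=M+.024*X;print("stand",O)
def ix(cu,cv,x):
    o,d=ray(ms,300+cu/5.46,180+cv/5.46);n=X;k=(x-(o-O)@n)/(d@n);p=o+k*d-O;return round(p@Y,4),round(p[2],4)
for nm,pts,xs in(("bar top",[(190,105)],[-.024]),("stop upper edge",[(140,178),(187,212),(235,248)],[-.03,-.024,-.018,0.005]),("stop lower",[(180,240),(230,275)],[-.03,-.024,-.018]),("white",[(190,252),(215,275),(236,292)],[0,.005])):
    for p in pts: print(nm,p,[ix(*p,x) for x in xs])
print("bar check tri")
E
```

```text
stand [0.62134662 0.16143805 0.        ]
bar top (190, 105) [(np.float64(0.0012), np.float64(0.2177))]
stop upper edge (140, 178) [(np.float64(0.0343), np.float64(0.1676)), (np.float64(0.0455), np.float64(0.1611)), (np.float64(0.0566), np.float64(0.1545)), (np.float64(0.0996), np.float64(0.1295))]
stop upper edge (187, 212) [(np.float64(-0.0105), np.float64(0.1718)), (np.float64(0.0002), np.float64(0.1653)), (np.float64(0.0109), np.float64(0.1588)), (np.float64(0.0519), np.float64(0.1339))]
stop upper edge (235, 248) [(np.float64(-0.0539), np.float64(0.1752)), (np.float64(-0.0437), np.float64(0.1687)), (np.float64(-0.0334), np.float64(0.1623)), (np.float64(0.0058), np.float64(0.1375))]
stop lower (180, 240) [(np.float64(-0.0051), np.float64(0.1551)), (np.float64(0.0056), np.float64(0.1484)), (np.float64(0.0164), np.float64(0.1417))]
stop lower (230, 275) [(np.float64(-0.0508), np.float64(0.1603)), (np.float64(-0.0405), np.float64(0.1537)), (np.float64(-0.0302), np.float64(0.1471))]
white (190, 252) [(np.float64(0.0387), np.float64(0.1203)), (np.float64(0.0476), np.float64(0.1147))]
white (215, 275) [(np.float64(0.0143), np.float64(0.1203)), (np.float64(0.023), np.float64(0.1147))]
white (236, 292) [(np.float64(-0.0055), np.float64(0.1215)), (np.float64(0.003), np.float64(0.1159))]
bar check tri
```

>>> drive_tool:
  deltas:
    - {"dp": [-0.0263, 0.0367, 0], "turn": 0, "jaw": 0.3}
    - {"dp": [-0.0263, 0.0367, 0], "turn": 0, "jaw": 0.3}
    - {"dp": [-0.0263, 0.0367, 0], "turn": 0, "jaw": 0.3}
    - {"dp": [-0.0263, 0.0367, 0], "turn": 0, "jaw": 0.3}
    - {"dp": [-0.0263, 0.0367, 0], "turn": 0, "jaw": 0.3}
    - {"dp": [-0.0263, 0.0367, 0], "turn": 0, "jaw": 0.3}
    - {"dp": [-0.0263, 0.0367, 0], "turn": 0, "jaw": 0.3}
    - {"dp": [-0.0263, 0.0367, 0], "turn": 0, "jaw": 0.3}
    - {"dp": [-0.0263, 0.0367, 0], "turn": 0, "jaw": 0.3}
    - {"dp": [-0.0263, 0.0367, 0], "turn": 0, "jaw": 0.3}
    - {"dp": [-0.0263, 0.0367, 0], "turn": 0, "jaw": 0.3}
    - {"dp": [-0.0263, 0.0367, 0], "turn": 0, "jaw": 0.3}

```text
time: 2.35
ee_pos: [0.601, 0.1682, 0.3705]
eef_rot: [-2.458, -1.956, 0.0]
wrist_force: [0.6, 1.1, 1.1]
opening: 0.649
```

>>> drive_tool:
  deltas:
    - {"dp": [0, 0, 0], "turn": 0, "jaw": 0.3}

```text
time: 2.45
ee_pos: [0.6032, 0.1621, 0.3704]
eef_rot: [2.465, 1.941, -0.002]
wrist_force: [-0.6, 0.1, 0.3]
opening: 0.647
```

```bash
python3 - <<'E'
from bench import bot
import cv2,numpy as np,pickle
s=bot.read_state();m=bot.camera_model("wrist");im=bot.capture("wrist")[:,:,::-1];cv2.imwrite("pics/w1.png",im);pickle.dump((s,m),open("w1.pkl","wb"))
print(s["ee_pos"],s["wrist_force"],s["qpos"])
E
```

```text
[0.6032078  0.16207911 0.3703847 ] [-0.5510481   0.11081382  0.345383  ] [-0.70714317  0.3850779   0.53973158  1.39237483 -0.19221762  1.41699699
 -0.40744632]
```

View pics/w1.png

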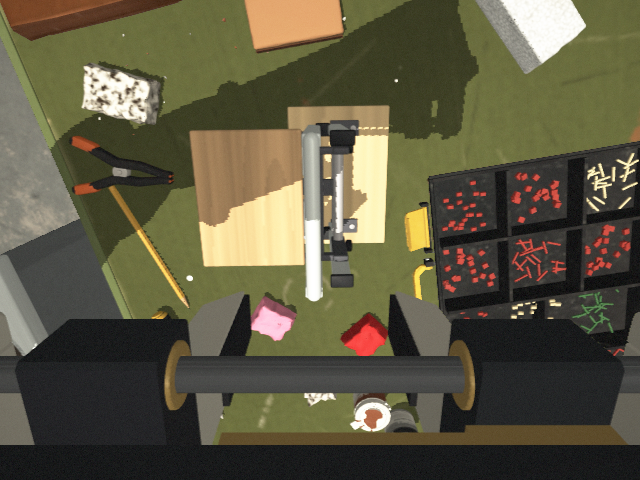

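```bash
python3 - <<'E'
import cv2,numpy as np,pickle
from h import *
from bench import bot
s,m=pickle.load(open("w1.pkl","rb"));mt=bot.camera_model("top");ms=bot.camera_model("scene")
im=cv2.imread("pics/w1.png")
g=cv2.cvtColor(im,cv2.COLOR_BGR2HSV)
for v in range(122,306,12):
    r=g[v,295:335];k=np.where((r[:,1]<40)&(r[:,2]>110))[0]+295;print(v,k.min() if len(k) else None,k.max() if len(k) else None)
for z in(.215,.221):
    a=plane(m,313,126,z);b=plane(m,314,299,z);print(z,a,b,(a+b)/2,np.linalg.norm(a-b),np.degrees(np.arctan2(*(a-b)[:2])))
print(tri([(m,313,126),(mt,254,179)]),tri([(m,314,299),(mt,320.6,195.5)]))
print(tri([(m,313,126),(ms,323,190.5)]),tri([(m,314,299),(ms,348,212.5)]))
for (u,v) in((191,130),(203,266),(304,266),(301,130)):print(plane(m,u,v,.14))
E
```

```text
122 None None
134 302 320
146 302 320
158 302 319
170 303 319
182 304 334
194 304 319
206 304 319
218 304 320
230 304 333
242 306 330
254 305 320
266 306 334
278 306 321
290 305 322
302 None None
0.215 [0.61607885 0.23345182 0.215     ] [0.58442254 0.10193029 0.215     ] [0.6002507  0.16769105 0.215     ] 0.13527762037054608 13.533271475631578
0.221 [0.61620782 0.23365113 0.221     ] [0.58518442 0.10475916 0.221     ] [0.60069612 0.16920515 0.221     ] 0.13257296596539217 13.533271475631524
(array([0.61603644, 0.23264022, 0.20400111]), [np.float64(0.4864496419520878), np.float64(0.4864496419520113)]) (array([0.58387705, 0.10217625, 0.2143376 ]), [np.float64(0.7005188324350375), np.float64(0.7005188324351352)])
(array([0.61635738, 0.23302791, 0.21151249]), [np.float64(0.4688742052514685), np.float64(0.46887420525162554)]) (array([0.58300133, 0.10261962, 0.21389671]), [np.float64(1.7233783615601492), np.float64(1.7233783615601095)])
[0.50824122 0.25315663 0.14      ]
[0.47692653 0.1273427  0.14      ]
[0.57389039 0.1038096  0.14      ]
[0.60327382 0.23014879 0.14      ]
```

>>> drive_tool:
  deltas:
    - {"dp": [0.005, -0.0045, 0.03], "turn": 0, "jaw": 0.3}
    - {"dp": [0, 0, 0.04], "turn": 0, "jaw": 0.3}
    - {"dp": [0, 0, 0.035], "turn": 0, "jaw": 0.3}
    - {"dp": [0, 0, 0.03], "turn": 0, "jaw": 0.3}
    - {"dp": [0, 0, 0.015], "turn": 0, "jaw": 0.3}
    - {"dp": [0, 0, 0.008], "turn": 0, "jaw": 0.3}
    - {"dp": [0, 0, 0], "turn": 0, "jaw": 0.3}

```text
time: 3.2
ee_pos: [0.596, 0.1764, 0.2119]
eef_rot: [-2.457, -1.956, 0.002]
wrist_force: [0.2, 0.3, 0.5]
opening: 0.652
```

```bash
python3 - <<'E'
from bench import bot
import cv2
a=bot.capture("scene")[170:290,290:410,::-1];cv2.imwrite("pics/s2.png",cv2.resize(a,(600,600),interpolation=cv2.INTER_CUBIC))
print(bot.read_state()["ee_pos"])
E
```

```text
[0.59667754 0.17623898 0.21298621]
```

View pics/s2.png

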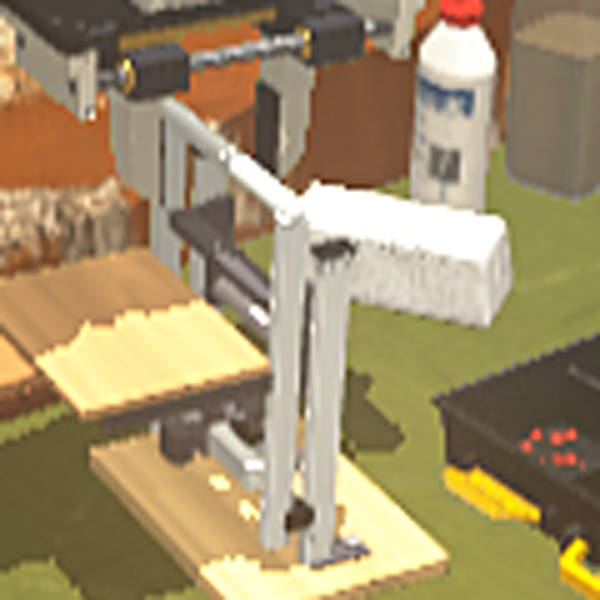

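>>> drive_tool:
  deltas:
    - {"dp": [-0.007, 0.005, 0], "turn": 0, "jaw": 0.3}
    - {"dp": [0, 0, 0], "turn": 0, "jaw": 0.3}
    - {"dp": [0, 0, 0], "turn": 0, "jaw": 0.3}

```text
time: 3.55
ee_pos: [0.6008, 0.1669, 0.2136]
eef_rot: [2.459, 1.954, 0.002]
wrist_force: [-0.3, -0.7, -0.1]
opening: 0.649
```

>>> drive_tool:
  deltas:
    - {"dp": [0, 0, 0], "turn": 0, "jaw": -0.3}
    - {"dp": [0, 0, 0], "turn": 0, "jaw": -0.6}
    - {"dp": [0, 0, 0], "turn": 0, "jaw": -1}
    - {"dp": [0, 0, 0], "turn": 0, "jaw": -1}
    - {"dp": [0, 0, 0], "turn": 0, "jaw": -1}
    - {"dp": [0, 0, 0], "turn": 0, "jaw": -1}
    - {"dp": [0, 0, 0], "turn": 0, "jaw": -1}
  force: 30

```text
time: 4.25
ee_pos: [0.5996, 0.1677, 0.2127]
eef_rot: [-2.458, -1.955, 0.001]
wrist_force: [-2.8, 0.7, 1.3]
opening: 0.121
```

>>> drive_tool:
  deltas:
    - {"dp": [0, 0, -0.001], "turn": 0, "jaw": -1}
    - {"dp": [0, 0, -0.002], "turn": 0, "jaw": -1}
    - {"dp": [0, 0, -0.003], "turn": 0, "jaw": -1}
    - {"dp": [0, 0, -0.004], "turn": 0, "jaw": -1}
    - {"dp": [0, 0, -0.004], "turn": 0, "jaw": -1}
    - {"dp": [0, 0, -0.004], "turn": 0, "jaw": -1}
    - {"dp": [0, 0, -0.004], "turn": 0, "jaw": -1}
    - {"dp": [0, 0, -0.004], "turn": 0, "jaw": -1}
    - {"dp": [0, 0, -0.004], "turn": 0, "jaw": -1}

```text
time: 5.15
ee_pos: [0.5996, 0.1676, 0.2429]
eef_rot: [-2.458, -1.955, 0.001]
wrist_force: [-3.8, 2.0, -7.3]
opening: 0.12
```

>>> drive_tool:
  deltas:
    - {"dp": [0, 0, -0.003], "turn": 0, "jaw": -1}
    - {"dp": [0, 0, -0.003], "turn": 0, "jaw": -1}
    - {"dp": [0, 0, -0.003], "turn": 0, "jaw": -1}
    - {"dp": [0, 0, 0], "turn": 0, "jaw": -1}
    - {"dp": [0, 0, 0], "turn": 0, "jaw": -1}

```text
time: 5.65
ee_pos: [0.5996, 0.1676, 0.2519]
eef_rot: [-2.458, -1.955, 0.001]
wrist_force: [-5.9, 1.3, -5.9]
opening: 0.118
```

```bash
python3 - <<'E'
from bench import bot
import cv2
a=bot.capture("scene")[140:290,270:420,::-1];cv2.imwrite("pics/s3.png",cv2.resize(a,(600,600),interpolation=cv2.INTER_CUBIC))
s=bot.read_state();print(s["ee_pos"],s["wrist_force"],s["time"])
E
```

```text
[0.59964793 0.16763165 0.25195196] [-5.3981375   1.85496553 -5.38660532] 5.7
```

View pics/s3.png

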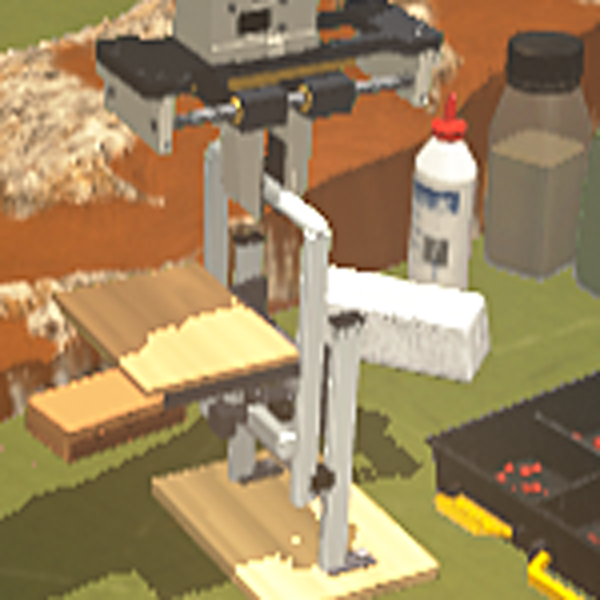

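>>> drive_tool:
  deltas:
    - {"dp": [0, -0.001, -0.002], "turn": 0, "jaw": -1}
    - {"dp": [0, 0, -0.002], "turn": 0, "jaw": -1}
    - {"dp": [0, 0, -0.002], "turn": 0, "jaw": -1}
    - {"dp": [0, 0, 0], "turn": 0, "jaw": -1}

```text
time: 6.1
ee_pos: [0.5996, 0.1676, 0.2583]
eef_rot: [2.459, 1.955, 0.001]
wrist_force: [-1.1, 1.2, -5.9]
opening: 0.119
```

>>> drive_tool:
  deltas:
    - {"dp": [0, 0, -0.002], "turn": 0, "jaw": -1}
    - {"dp": [0, 0, -0.002], "turn": 0, "jaw": -1}
    - {"dp": [0, 0, -0.002], "turn": 0, "jaw": -1}

```text
time: 6.4
ee_pos: [0.5996, 0.1676, 0.264]
eef_rot: [2.459, 1.955, 0.001]
wrist_force: [1.1, 1.3, -7.0]
opening: 0.119
```

>>> drive_tool:
  deltas:
    - {"dp": [0, 0, -0.002], "turn": 0, "jaw": -1}
    - {"dp": [0, 0, -0.002], "turn": 0, "jaw": -1}
    - {"dp": [0, 0, -0.002], "turn": 0, "jaw": -1}

```text
time: 6.7
ee_pos: [0.5996, 0.1676, 0.27]
eef_rot: [2.459, 1.955, 0.001]
wrist_force: [1.4, 0.7, -6.6]
opening: 0.116
```

```bash
python3 - <<'E'
from bench import bot
import cv2
a=bot.capture("scene")[180:270,310:400,::-1];cv2.imwrite("pics/s4.png",cv2.resize(a,(600,600),interpolation=cv2.INTER_CUBIC))
s=bot.read_state();print(s["ee_pos"],s["wrist_force"],s["time"])
E
```

```text
[0.59954121 0.1676347  0.2703598 ] [ 0.73897599  1.19633104 -5.7327528 ] 6.75
```

View pics/s4.png

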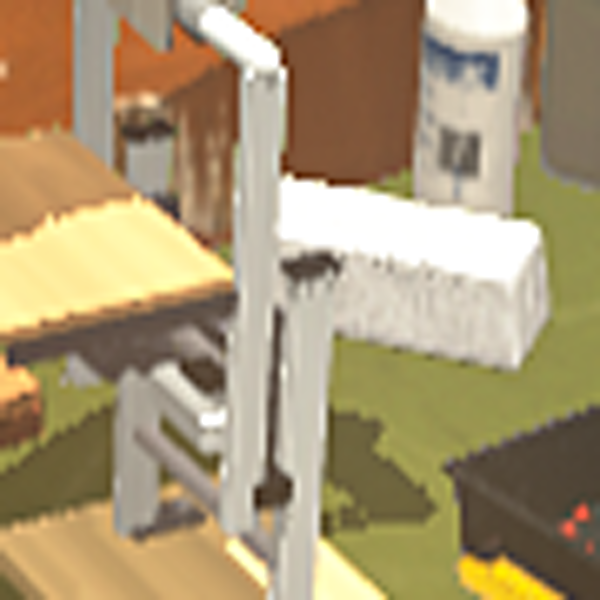

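>>> drive_tool:
  deltas:
    - {"dp": [0, 0, -0.002], "turn": 0, "jaw": -1}
    - {"dp": [0, 0, -0.002], "turn": 0, "jaw": -1}

```text
time: 6.95
ee_pos: [0.5995, 0.1676, 0.274]
eef_rot: [2.459, 1.955, 0.001]
wrist_force: [2.3, 0.7, -7.6]
opening: 0.119
```

>>> drive_tool:
  deltas:
    - {"dp": [0, 0, -0.002], "turn": 0, "jaw": -1}
    - {"dp": [0, 0, -0.001], "turn": 0, "jaw": -1}

```text
time: 7.15
ee_pos: [0.5995, 0.1676, 0.2771]
eef_rot: [2.459, 1.955, 0.001]
wrist_force: [2.6, 0.4, -7.1]
opening: 0.118
```

>>> drive_tool:
  deltas:
    - {"dp": [0, 0, -0.001], "turn": 0, "jaw": -1}
    - {"dp": [0, 0, -0.001], "turn": 0, "jaw": -1}

```text
time: 7.35
ee_pos: [0.5995, 0.1677, 0.2789]
eef_rot: [2.459, 1.955, 0.001]
wrist_force: [3.6, 0.8, -7.0]
opening: 0.121
```

>>> drive_tool:
  deltas:
    - {"dp": [0, 0, -0.001], "turn": 0, "jaw": -1}
    - {"dp": [0, 0, -0.001], "turn": 0, "jaw": -1}

```text
time: 7.55
ee_pos: [0.5995, 0.1677, 0.2809]
eef_rot: [2.459, 1.955, 0.001]
wrist_force: [4.2, -0.0, -7.5]
opening: 0.124
```

>>> drive_tool:
  deltas:
    - {"dp": [0, 0, -0.001], "turn": 0, "jaw": -1}
    - {"dp": [0, 0, -0.001], "turn": 0, "jaw": -1}

```text
time: 7.75
ee_pos: [0.5995, 0.1677, 0.2829]
eef_rot: [2.459, 1.955, 0.001]
wrist_force: [6.3, -0.2, -7.2]
opening: 0.121
```

>>> drive_tool:
  deltas:
    - {"dp": [0, 0.001, -0.001], "turn": 0, "jaw": -1}
    - {"dp": [0, 0, -0.001], "turn": 0, "jaw": -1}

```text
time: 7.95
ee_pos: [0.5995, 0.1676, 0.2845]
eef_rot: [-2.458, -1.955, 0.002]
wrist_force: [0.1, 1.7, -6.5]
opening: 0.116
```

>>> drive_tool:
  deltas:
    - {"dp": [0, 0, -0.001], "turn": 0, "jaw": -1}
    - {"dp": [0, 0, 0], "turn": 0, "jaw": -1}

```text
time: 8.15
ee_pos: [0.5996, 0.1677, 0.2856]
eef_rot: [-2.458, -1.955, 0.002]
wrist_force: [-1.9, 0.4, -5.3]
opening: 0.116
```

>>> drive_tool:
  deltas:
    - {"dp": [0, 0, -0.001], "turn": 0, "jaw": -1}
    - {"dp": [0, 0, 0], "turn": 0, "jaw": -1}

```text
time: 8.35
ee_pos: [0.5996, 0.1676, 0.2865]
eef_rot: [-2.458, -1.955, 0.002]
wrist_force: [-3.2, 1.9, -6.6]
opening: 0.123
```

```bash
python3 - <<'E'
from bench import bot
import cv2
a=bot.capture("scene")[150:260,300:410,::-1];cv2.imwrite("pics/s5.png",cv2.resize(a,(600,600),interpolation=cv2.INTER_CUBIC))
s=bot.read_state();print(s["ee_pos"],s["wrist_force"],s["time"])
E
```

```text
[0.59959697 0.16765519 0.28649534] [-2.8216544   1.79688654 -6.16837602] 8.4
```

View pics/s5.png

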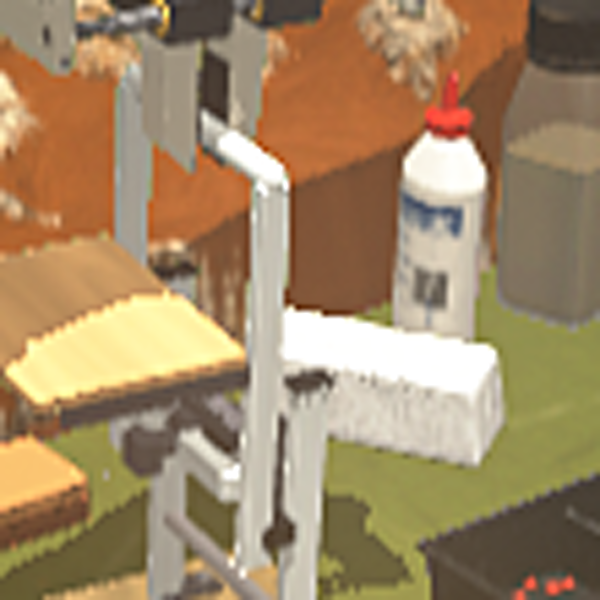

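>>> drive_tool:
  deltas:
    - {"dp": [0, 0, -0.001], "turn": 0, "jaw": -1}
    - {"dp": [0, 0, 0], "turn": 0, "jaw": -1}

```text
time: 8.6
ee_pos: [0.5996, 0.1676, 0.2873]
eef_rot: [-2.458, -1.955, 0.002]
wrist_force: [-4.0, 2.2, -8.4]
opening: 0.12
```

>>> drive_tool:
  deltas:
    - {"dp": [0, 0, -0.001], "turn": 0, "jaw": -1}
    - {"dp": [0, 0, 0], "turn": 0, "jaw": -1}

```text
time: 8.8
ee_pos: [0.5996, 0.1676, 0.2881]
eef_rot: [-2.458, -1.955, 0.002]
wrist_force: [-3.9, 2.4, -12.6]
opening: 0.118
```

>>> drive_tool:
  deltas:
    - {"dp": [0, 0, -0.001], "turn": 0, "jaw": -1}
    - {"dp": [0, 0, 0], "turn": 0, "jaw": -1}

```text
time: 9.0
ee_pos: [0.5996, 0.1676, 0.289]
eef_rot: [-2.458, -1.955, 0.002]
wrist_force: [-3.6, 1.7, -15.6]
opening: 0.12
```

>>> drive_tool:
  deltas:
    - {"dp": [0, 0, -0.001], "turn": 0, "jaw": -1}
    - {"dp": [0, 0, 0], "turn": 0, "jaw": -1}

```text
time: 9.2
ee_pos: [0.5996, 0.1676, 0.29]
eef_rot: [-2.458, -1.955, 0.002]
wrist_force: [-3.4, 3.0, -19.0]
opening: 0.119
```

Buffer contact began at z≈0.287, and the force is now about 12 N over the load. That puts the seat near z≈0.269. Lowering now.

>>> drive_tool:
  deltas:
    - {"dp": [0, 0, 0.001], "turn": 0, "jaw": -1}
    - {"dp": [0, 0, 0.002], "turn": 0, "jaw": -1}
    - {"dp": [0, 0, 0.002], "turn": 0, "jaw": -1}
    - {"dp": [0, 0, 0.002], "turn": 0, "jaw": -1}
    - {"dp": [0, 0, 0.002], "turn": 0, "jaw": -1}
    - {"dp": [0, 0, 0.002], "turn": 0, "jaw": -1}
    - {"dp": [0, 0, 0.002], "turn": 0, "jaw": -1}
    - {"dp": [0, 0, 0.002], "turn": 0, "jaw": -1}
    - {"dp": [0, 0, 0.001], "turn": 0, "jaw": -1}

```text
time: 10.1
ee_pos: [0.5997, 0.1676, 0.2758]
eef_rot: [-2.458, -1.955, -0.0]
wrist_force: [-10.3, 2.1, -6.1]
opening: 0.118
```

>>> drive_tool:
  deltas:
    - {"dp": [0, 0, 0.001], "turn": 0, "jaw": -1}
    - {"dp": [0, 0, 0.001], "turn": 0, "jaw": -1}

```text
time: 10.3
ee_pos: [0.5997, 0.1676, 0.2739]
eef_rot: [-2.458, -1.955, -0.0]
wrist_force: [-10.0, 1.8, -5.4]
opening: 0.119
```

>>> drive_tool:
  deltas:
    - {"dp": [0, 0, 0.001], "turn": 0, "jaw": -1}
    - {"dp": [0, 0, 0], "turn": 0, "jaw": -1}

```text
time: 10.5
ee_pos: [0.5997, 0.1676, 0.2728]
eef_rot: [-2.458, -1.955, -0.0]
wrist_force: [-9.6, 1.6, -6.5]
opening: 0.12
```

>>> drive_tool:
  deltas:
    - {"dp": [0, 0, 0.001], "turn": 0, "jaw": -1}
    - {"dp": [0, 0, 0], "turn": 0, "jaw": -1}

```text
time: 10.7
ee_pos: [0.5997, 0.1677, 0.2719]
eef_rot: [-2.458, -1.955, -0.0]
wrist_force: [-10.0, 1.5, -6.7]
opening: 0.118
```

>>> drive_tool:
  deltas:
    - {"dp": [0, -0.0015, 0], "turn": 0, "jaw": -1}
    - {"dp": [0, 0, 0.001], "turn": 0, "jaw": -1}

```text
time: 10.9
ee_pos: [0.5996, 0.1677, 0.2714]
eef_rot: [2.458, 1.955, 0.004]
wrist_force: [-4.6, 0.9, -4.8]
opening: 0.117
```

>>> drive_tool:
  deltas:
    - {"dp": [0, 0, 0.0005], "turn": 0, "jaw": -1}
    - {"dp": [0, 0, 0], "turn": 0, "jaw": -1}

```text
time: 11.1
ee_pos: [0.5996, 0.1676, 0.2703]
eef_rot: [2.458, 1.954, 0.003]
wrist_force: [-2.8, 0.9, -5.6]
opening: 0.121
```

>>> drive_tool:
  deltas:
    - {"dp": [0, 0, 0.0005], "turn": 0, "jaw": -1}
    - {"dp": [0, 0, 0], "turn": 0, "jaw": -1}

```text
time: 11.3
ee_pos: [0.5996, 0.1676, 0.2692]
eef_rot: [2.458, 1.954, 0.002]
wrist_force: [-1.3, 1.0, -5.5]
opening: 0.119
```

>>> drive_tool:
  deltas:
    - {"dp": [0, 0, 0.0005], "turn": 0, "jaw": -1}
    - {"dp": [0, 0, 0], "turn": 0, "jaw": -1}

```text
time: 11.5
ee_pos: [0.5995, 0.1677, 0.2685]
eef_rot: [2.458, 1.954, 0.002]
wrist_force: [1.8, 1.0, -5.3]
opening: 0.12
```

>>> drive_tool:
  deltas:
    - {"dp": [0, 0, 0.0005], "turn": 0, "jaw": -1}
    - {"dp": [0, 0, 0], "turn": 0, "jaw": -1}

```text
time: 11.7
ee_pos: [0.5996, 0.1677, 0.2681]
eef_rot: [2.458, 1.954, 0.002]
wrist_force: [4.1, 0.2, -4.7]
opening: 0.119
```

>>> drive_tool:
  deltas:
    - {"dp": [0, 0, 0.0005], "turn": 0, "jaw": -1}
    - {"dp": [0, 0, 0], "turn": 0, "jaw": -1}

```text
time: 11.9
ee_pos: [0.5996, 0.1677, 0.2679]
eef_rot: [2.458, 1.954, 0.003]
wrist_force: [3.1, 0.4, -1.6]
opening: 0.118
```

>>> drive_tool:
  deltas:
    - {"dp": [0, 0, 0.0005], "turn": 0, "jaw": -1}
    - {"dp": [0, 0, 0], "turn": 0, "jaw": -1}

```text
time: 12.1
ee_pos: [0.5995, 0.1677, 0.2677]
eef_rot: [2.458, 1.955, 0.003]
wrist_force: [2.6, -0.7, 5.1]
opening: 0.121
```

>>> drive_tool:
  deltas:
    - {"dp": [0, 0, 0.0005], "turn": 0, "jaw": -1}
    - {"dp": [0, 0, 0], "turn": 0, "jaw": -1}

```text
time: 12.3
ee_pos: [0.5995, 0.1677, 0.2675]
eef_rot: [2.458, 1.955, 0.003]
wrist_force: [1.9, -1.2, 8.2]
opening: 0.119
```

The pawl is seated, though I'm pressing slightly. I'll back off, then release.

>>> drive_tool:
  deltas:
    - {"dp": [0, 0, -0.0007], "turn": 0, "jaw": -1}
    - {"dp": [0, 0, 0], "turn": 0, "jaw": -1}

```text
time: 12.5
ee_pos: [0.5996, 0.1677, 0.2677]
eef_rot: [2.458, 1.954, 0.003]
wrist_force: [4.2, -1.1, 5.8]
opening: 0.116
```

>>> drive_tool:
  deltas:
    - {"dp": [0, -0.0003, -0.0008], "turn": 0, "jaw": -1}
    - {"dp": [0, 0, 0], "turn": 0, "jaw": -1}

```text
time: 12.7
ee_pos: [0.5995, 0.1677, 0.2679]
eef_rot: [2.458, 1.954, 0.003]
wrist_force: [7.5, 0.3, 0.6]
opening: 0.116
```

>>> drive_tool:
  deltas:
    - {"dp": [0, 0.001, -0.0002], "turn": 0, "jaw": -1}
    - {"dp": [0, 0, 0], "turn": 0, "jaw": -1}
    - {"dp": [0, 0, 0], "turn": 0, "jaw": -0.6}
    - {"dp": [0, 0, 0], "turn": 0, "jaw": -0.4}
    - {"dp": [0, 0, 0], "turn": 0, "jaw": -0.2}
    - {"dp": [0, 0, 0], "turn": 0, "jaw": 0}
    - {"dp": [0, 0, 0], "turn": 0, "jaw": 0.2}
    - {"dp": [0, 0, 0], "turn": 0, "jaw": 0.2}
    - {"dp": [0, 0, 0], "turn": 0, "jaw": 0.2}
  force: 10

```text
time: 13.6
ee_pos: [0.5994, 0.1677, 0.2679]
eef_rot: [-2.459, -1.955, 0.0]
wrist_force: [0.1, -0.4, 0.4]
opening: 0.596
```

```bash
python3 - <<'E'
from bench import bot
import cv2
a=bot.capture("scene")[150:270,290:410,::-1];cv2.imwrite("pics/s6.png",cv2.resize(a,(600,600),interpolation=cv2.INTER_CUBIC))
s=bot.read_state();print(s["ee_pos"],s["wrist_force"],s["time"])
E
```

```text
[0.59943628 0.16763231 0.267943  ] [0.14940615 0.74798185 0.09567552] 13.65
```

View pics/s6.png

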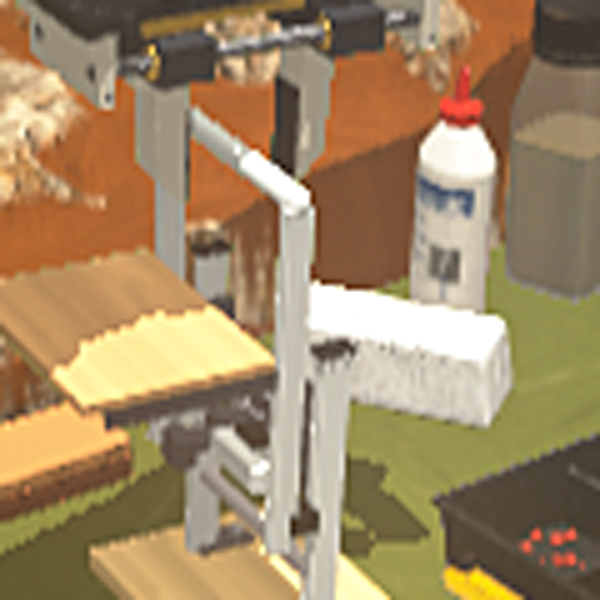

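Section 1 is done: the bar stayed up with zero wrist force. Moving off to hover over the small casting.

>>> drive_tool:
  deltas:
    - {"dp": [0, 0, -0.01], "turn": 0, "jaw": 0.3}
    - {"dp": [0, 0, -0.03], "turn": 0, "jaw": 0.3}
    - {"dp": [0, 0, -0.04], "turn": 0, "jaw": 0.3}
    - {"dp": [-0.02, 0, -0.02], "turn": 0, "jaw": 0.3}
    - {"dp": [-0.04, 0, 0], "turn": 0, "jaw": 0.3}
    - {"dp": [-0.04, 0, 0], "turn": 0, "jaw": 0.3}
    - {"dp": [-0.04, 0, 0], "turn": 0, "jaw": 0.3}
    - {"dp": [-0.04, 0, 0], "turn": 0, "jaw": 0.3}
    - {"dp": [-0.04, 0, 0], "turn": 0, "jaw": 0.3}
    - {"dp": [-0.04, 0, 0], "turn": 0, "jaw": 0.3}
    - {"dp": [-0.04, 0, 0], "turn": 0, "jaw": 0.3}

```text
time: 14.75
ee_pos: [0.5313, -0.1263, 0.3689]
eef_rot: [2.458, 1.955, 0.002]
wrist_force: [0.6, 0.4, -1.1]
opening: 0.65
```

>>> drive_tool:
  deltas:
    - {"dp": [0, 0, 0], "turn": -0.14, "jaw": 0.3}
    - {"dp": [0, 0, 0], "turn": -0.14, "jaw": 0.3}
    - {"dp": [0, 0, 0], "turn": -0.14, "jaw": 0.3}
    - {"dp": [0, 0, 0.02], "turn": -0.14, "jaw": 0.3}
    - {"dp": [0, 0, 0.02], "turn": -0.14, "jaw": 0.3}
    - {"dp": [0, 0, 0.02], "turn": -0.14, "jaw": 0.3}
    - {"dp": [0, 0, 0.02], "turn": -0.14, "jaw": 0.3}
    - {"dp": [0, 0, 0.02], "turn": -0.14, "jaw": 0.3}
    - {"dp": [0, 0, 0.02], "turn": -0.14, "jaw": 0.3}
    - {"dp": [0, 0, 0.02], "turn": -0.14, "jaw": 0.3}
    - {"dp": [0, 0, 0.01], "turn": -0.14, "jaw": 0.3}
    - {"dp": [0, 0, 0], "turn": -0.14, "jaw": 0.3}

```text
time: 15.95
ee_pos: [0.5313, -0.1246, 0.217]
eef_rot: [-0.176, -3.135, -0.0]
wrist_force: [-1.0, -0.3, 0.6]
opening: 0.65
```

>>> drive_tool:
  deltas:
    - {"dp": [0, 0, 0], "turn": -0.14, "jaw": 0.3}
    - {"dp": [0, 0, 0], "turn": -0.07, "jaw": 0.3}
    - {"dp": [0, 0, 0], "turn": 0, "jaw": 0.3}
    - {"dp": [0, 0, 0], "turn": 0, "jaw": 0.3}

```text
time: 16.35
ee_pos: [0.5321, -0.1248, 0.2185]
eef_rot: [-0.14, 3.138, -0.0]
wrist_force: [0.8, 0.4, -0.2]
opening: 0.649
```

```bash
python3 - <<'E'
from bench import bot
import cv2,pickle
s=bot.read_state();m=bot.camera_model("wrist");im=bot.capture("wrist")[:,:,::-1];cv2.imwrite("pics/w2.png",im);pickle.dump((s,m),open("w2.pkl","wb"))
print(s["ee_pos"],s["eef_rot"],s["qpos"],s["time"])
cv2.imwrite("pics/s7.png",bot.capture("scene")[:,:,::-1])
E
```

```text
[ 0.5321436  -0.12481539  0.21845088] [-1.40428970e-01  3.13772176e+00 -4.81993086e-05] [-0.06616194  0.32851111  0.26045795  1.81263591 -0.09829115  1.01223729
  1.89334116] 16.35
```

View pics/w2.png

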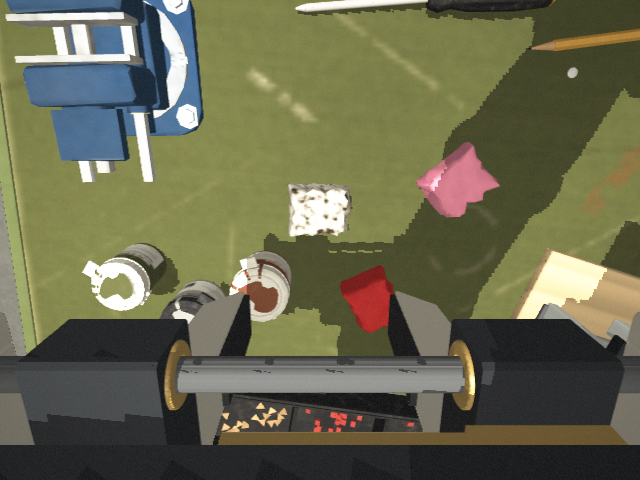

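View pics/s7.png

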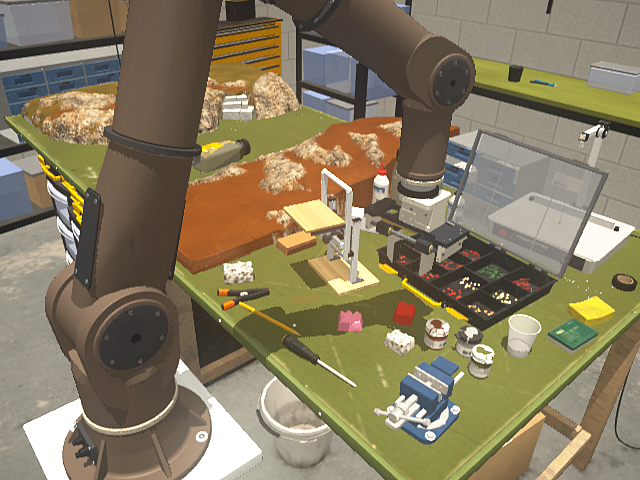

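```bash
python3 - <<'E'
import cv2,numpy as np,pickle
from h import *
from bench import bot
from scipy.spatial.transform import Rotation as R
s,m=pickle.load(open("w2.pkl","rb"));mt=bot.camera_model("top");ms=bot.camera_model("scene")
im=cv2.imread("pics/w2.png");h=cv2.cvtColor(im,cv2.COLOR_BGR2HSV)
def cn(h,lo,hi,roi):
    k=cv2.inRange(h,lo,hi);x0,y0,x1,y1=roi;z=np.zeros_like(k);z[y0:y1,x0:x1]=k[y0:y1,x0:x1]
    z=cv2.morphologyEx(z,cv2.MORPH_CLOSE,np.ones((5,5)))
    c,_=cv2.findContours(z,cv2.RETR_EXTERNAL,cv2.CHAIN_APPROX_NONE);return cv2.minAreaRect(max(c,key=cv2.contourArea))
r=cn(h,(0,0,100),(180,70,255),(275,170,365,240));print(r)
Rt=R.from_rotvec(s["eef_rot"]).as_matrix();print("tool axes",np.round(Rt,3))
for z in(.022,.029):
    P=np.array([plane(m,u,v,z) for u,v in cv2.boxPoints(r)]);c=P.mean(0);print(z,c,[round(np.linalg.norm(P[i]-P[i-1]),4) for i in range(4)],[np.round(np.degrees(np.arctan2(*(P[i]-P[i-1])[1::-1])),1) for i in range(4)],"tool delta",np.round(Rt.T@(c-s["ee_pos"]),4))
# pairwise height
cw=r[0];print(tri([(m,*cw),(mt,419.6,250.2)]),tri([(m,*cw),(ms,399.2,342.1)]))
for z in (.05,):print("pot",plane(m,265,295,z),"red",plane(m,369,298,.02))
E
```

```text
((318.82110595703125, 208.6290740966797), (53.55435562133789, 62.552032470703125), 88.69805145263672)
tool axes [[-0.996 -0.089  0.001]
 [-0.089  0.996  0.   ]
 [-0.001 -0.    -1.   ]]
0.022 [ 0.52847426 -0.12608194  0.022     ] [np.float64(0.0471), np.float64(0.0526), np.float64(0.047), np.float64(0.0548)] [np.float64(-175.0), np.float64(96.4), np.float64(7.7), np.float64(-83.5)] tool delta [ 0.0039 -0.0009  0.1964]
0.029 [ 0.52683988 -0.12621772  0.029     ] [np.float64(0.0461), np.float64(0.0515), np.float64(0.0461), np.float64(0.0537)] [np.float64(-175.0), np.float64(96.4), np.float64(7.7), np.float64(-83.5)] tool delta [ 0.0055 -0.0009  0.1894]
(array([ 0.53095761, -0.12584036,  0.00754736]), [np.float64(0.3760535115677074), np.float64(0.3760535115677073)]) (array([ 0.53178737, -0.12630286,  0.00772238]), [np.float64(0.6589325156568284), np.float64(0.6589325156566924)])
pot [ 0.59986374 -0.16532292  0.05      ] red [ 0.60879333 -0.07222439  0.02      ]
```

>>> drive_tool:
  deltas:
    - {"dp": [0.003, -0.001, 0], "turn": 0, "jaw": 0.65}
    - {"dp": [0, 0, 0.03], "turn": 0, "jaw": 0.65}
    - {"dp": [0, 0, 0.04], "turn": 0, "jaw": 0.65}
    - {"dp": [0, 0, 0.04], "turn": 0, "jaw": 0.65}
    - {"dp": [0, 0, 0.03], "turn": 0, "jaw": 0.65}
    - {"dp": [0, 0, 0.02], "turn": 0, "jaw": 0.65}
    - {"dp": [0, 0, 0], "turn": 0, "jaw": 0.65}
    - {"dp": [0, 0, 0], "turn": 0, "jaw": 0.65}

```text
time: 17.25
ee_pos: [0.529, -0.1261, 0.0583]
eef_rot: [0.144, -3.138, 0.0]
wrist_force: [-0.2, -0.5, -0.2]
opening: 0.822
```

```bash
python3 - <<'E'
from bench import bot
import cv2
s=bot.read_state();im=bot.capture("wrist")[:,:,::-1];cv2.imwrite("pics/w3.png",im)
print(s["ee_pos"],s["eef_rot"],s["wrist_force"])
E
```

```text
[ 0.52903482 -0.12608812  0.05831003] [ 1.43827502e-01 -3.13797133e+00  2.20553205e-04] [-0.19282233 -0.48707324 -0.17174006]
```

View pics/w3.png

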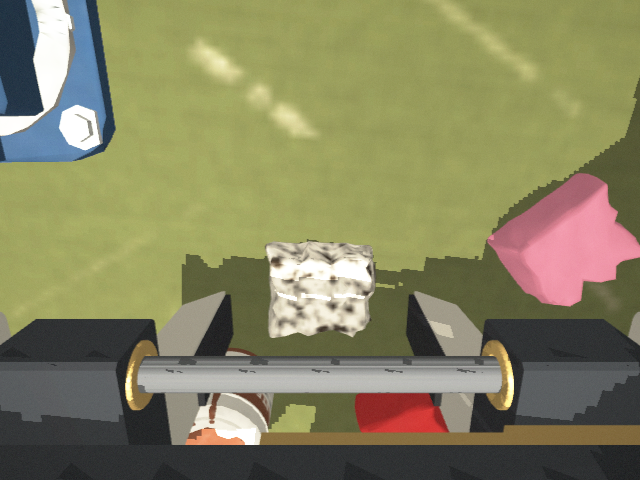

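>>> drive_tool:
  deltas:
    - {"dp": [0, 0, 0.015], "turn": 0, "jaw": 0.65}
    - {"dp": [0, 0, 0.015], "turn": 0, "jaw": 0.65}
    - {"dp": [0, 0, 0.007], "turn": 0, "jaw": 0.65}
    - {"dp": [0, 0, 0.002], "turn": 0, "jaw": 0.65}
    - {"dp": [0, 0, 0], "turn": 0, "jaw": 0.65}

```text
time: 17.8
ee_pos: [0.5294, -0.126, 0.0196]
eef_rot: [-0.144, 3.137, -0.0]
wrist_force: [-0.3, -0.2, -0.2]
opening: 0.828
```

>>> drive_tool:
  deltas:
    - {"dp": [0, 0, 0], "turn": 0, "jaw": 0.4}
    - {"dp": [0, 0, 0], "turn": 0, "jaw": 0.2}
    - {"dp": [0, 0, 0], "turn": 0, "jaw": 0}
    - {"dp": [0, 0, 0], "turn": 0, "jaw": -0.3}
    - {"dp": [0, 0, 0], "turn": 0, "jaw": -0.5}
    - {"dp": [0, 0, 0], "turn": 0, "jaw": -0.5}
    - {"dp": [0, 0, 0], "turn": 0, "jaw": -0.5}
  force: 12

```text
time: 18.5
ee_pos: [0.5293, -0.1259, 0.0193]
eef_rot: [-0.145, 3.138, -0.0]
wrist_force: [-1.3, 0.1, 6.3]
opening: 0.603
```

>>> drive_tool:
  deltas:
    - {"dp": [0, 0, -0.003], "turn": 0, "jaw": -0.5}
    - {"dp": [0, 0, -0.012], "turn": 0, "jaw": -0.5}
    - {"dp": [0, 0, -0.03], "turn": 0, "jaw": -0.5}
    - {"dp": [0, 0, -0.04], "turn": 0, "jaw": -0.5}
    - {"dp": [0, 0, -0.045], "turn": 0.05, "jaw": -0.5}
    - {"dp": [0, 0, -0.045], "turn": 0.07, "jaw": -0.5}
    - {"dp": [0, 0, -0.045], "turn": 0.07, "jaw": -0.5}
    - {"dp": [0, 0, -0.045], "turn": 0.07, "jaw": -0.5}
    - {"dp": [0, 0, -0.045], "turn": 0.07, "jaw": -0.5}
    - {"dp": [0, 0, -0.02], "turn": 0, "jaw": -0.5}
    - {"dp": [0, 0, 0], "turn": 0, "jaw": -0.5}

```text
time: 19.6
ee_pos: [0.5299, -0.1264, 0.3531]
eef_rot: [0.372, 3.113, 0.001]
wrist_force: [1.1, 0.5, -0.5]
opening: 0.6
```

>>> drive_tool:
  deltas:
    - {"dp": [0.0073, 0.0336, 0], "turn": 0, "jaw": -0.5}
    - {"dp": [0.0073, 0.0336, 0], "turn": 0, "jaw": -0.5}
    - {"dp": [0.0073, 0.0336, 0], "turn": 0, "jaw": -0.5}
    - {"dp": [0.0073, 0.0336, 0], "turn": 0, "jaw": -0.5}
    - {"dp": [0.0073, 0.0336, 0], "turn": 0, "jaw": -0.5}
    - {"dp": [0.0073, 0.0336, 0], "turn": 0, "jaw": -0.5}
    - {"dp": [0.0073, 0.0336, 0], "turn": 0, "jaw": -0.5}
    - {"dp": [0.0073, 0.0336, 0], "turn": 0, "jaw": -0.5}
    - {"dp": [0.0073, 0.0336, 0], "turn": 0, "jaw": -0.5}
    - {"dp": [0, 0, 0], "turn": 0, "jaw": -0.5}
    - {"dp": [0, 0, 0], "turn": 0, "jaw": -0.5}

```text
time: 20.7
ee_pos: [0.5356, 0.1838, 0.3479]
eef_rot: [-0.37, -3.118, 0.002]
wrist_force: [0.5, -0.8, -0.8]
opening: 0.598
```

```bash
python3 - <<'E'
from bench import bot
import cv2,pickle
s=bot.read_state();m=bot.camera_model("wrist");im=bot.capture("wrist")[:,:,::-1];cv2.imwrite("pics/w4.png",im);pickle.dump((s,m),open("w4.pkl","wb"))
print(s["ee_pos"],s["eef_rot"],s["qpos"],s["opening"],s["time"])
cv2.imwrite("pics/s8.png",bot.capture("scene")[:,:,::-1]);cv2.imwrite("pics/t8.png",bot.capture("top")[:,:,::-1])
E
```

```text
[0.53563757 0.1837691  0.34792505] [-3.69711398e-01 -3.11805543e+00  2.11663158e-03] [-0.57375479  0.26826858  0.19624564  1.55891104 -0.05297655  1.32179796
  0.96357385] 0.5977299604243611 20.7
```

View pics/w4.png

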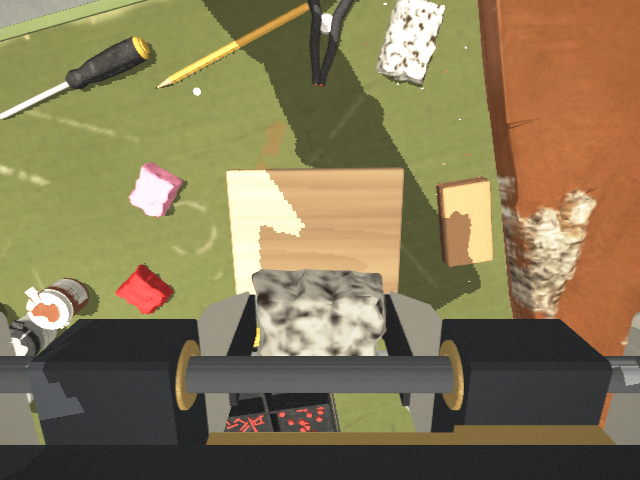

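View pics/s8.png

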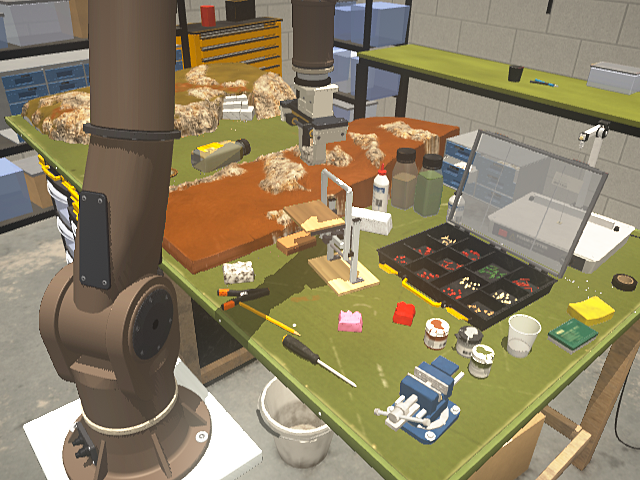

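```bash
python3 - <<'E'
import cv2,numpy as np,pickle
from h import *
from bench import bot
s,m=pickle.load(open("w4.pkl","rb"));ms=bot.camera_model("scene")
for z in(.185,.195,.205):
    a=plane(m,227,170,z);b=plane(m,404,168,z);print(z,a,b,np.linalg.norm(a-b),(a+b)/2)
X=np.array([.972,-.234,0]);M=np.array([.600,.168,.195]);Y=np.array([.234,.972,0])
for y in(-.065,.065):
    p=M-.11*X+Y*y;print(p,proj(m,p),proj(ms,p))
im=cv2.imread("pics/s8.png");cv2.imwrite("pics/s8c.png",cv2.resize(im[160:280,260:400],(700,600),interpolation=cv2.INTER_CUBIC))
E
```

```text
0.185 [0.47842134 0.12526267 0.185     ] [0.50811797 0.25493647 0.185     ] 0.1330307619059531 [0.49326966 0.19009957 0.185     ]
0.195 [0.47764862 0.1277871  0.195     ] [0.50638136 0.25325198 0.195     ] 0.12871288994969604 [0.49201499 0.19051954 0.195     ]
0.205 [0.47687589 0.13031152 0.205     ] [0.50464475 0.2515675  0.205     ] 0.12439501799343891 [0.49076032 0.19093951 0.205     ]
[0.47787 0.13056 0.195  ] (np.float64(230.7330117531455), np.float64(169.3995135779261)) (np.float64(305.408651103851), np.float64(228.67264342201625))
[0.50829 0.25692 0.195  ] (np.float64(409.43586767870846), np.float64(169.38228412531484)) (np.float64(282.3161004764156), np.float64(204.98948714846887))
```

View pics/s8c.png

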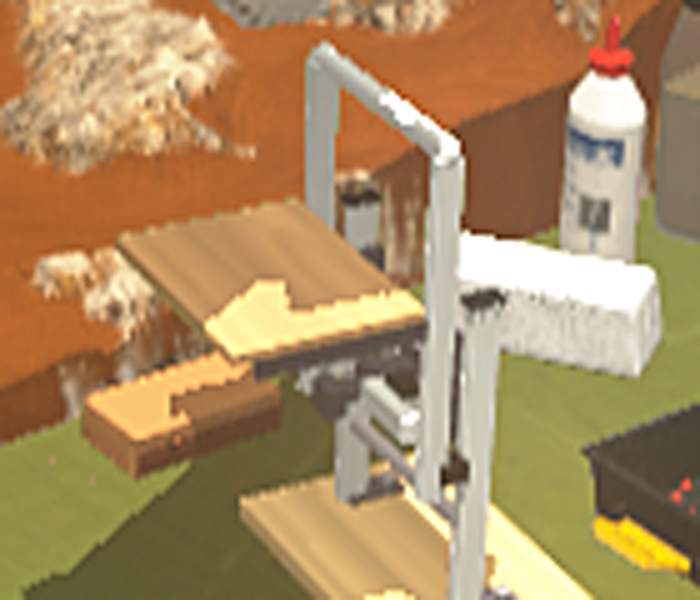

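>>> drive_tool:
  deltas:
    - {"dp": [0, -0.003, 0.02], "turn": 0, "jaw": -0.5}
    - {"dp": [0, 0, 0.03], "turn": 0, "jaw": -0.5}
    - {"dp": [0, 0, 0.03], "turn": 0, "jaw": -0.5}
    - {"dp": [0, 0, 0.025], "turn": 0, "jaw": -0.5}
    - {"dp": [0, 0, 0.01], "turn": 0, "jaw": -0.5}
    - {"dp": [0, 0, 0.005], "turn": 0, "jaw": -0.5}
    - {"dp": [0, 0, 0.003], "turn": 0, "jaw": -0.5}
    - {"dp": [0, 0, 0], "turn": 0, "jaw": -0.5}

```text
time: 21.65
ee_pos: [0.5362, 0.1805, 0.2267]
eef_rot: [0.373, 3.118, 0.001]
wrist_force: [-0.5, 0.2, -0.8]
opening: 0.6
```

```bash
python3 - <<'E'
from bench import bot
import cv2
s=bot.read_state();print(s["ee_pos"],s["wrist_force"])
im=bot.capture("scene")[:,:,::-1];cv2.imwrite("pics/s9c.png",cv2.resize(im[130:270,250:410],(685,600),interpolation=cv2.INTER_CUBIC))
E
```

```text
[0.53621004 0.18048215 0.2266909 ] [-0.45332021  0.19390582 -0.83964888]
```

View pics/s9c.png

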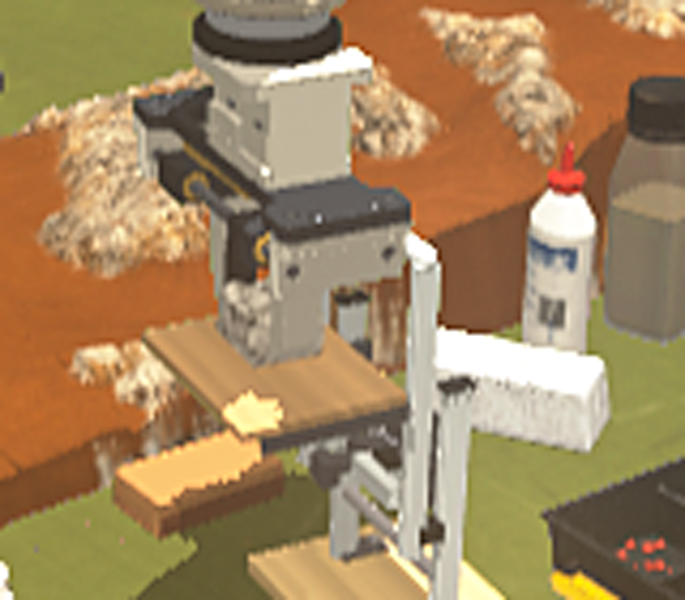

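>>> drive_tool:
  deltas:
    - {"dp": [0, 0, 0.003], "turn": 0, "jaw": -0.5}
    - {"dp": [0, 0, 0.002], "turn": 0, "jaw": -0.5}
    - {"dp": [0, 0, 0.002], "turn": 0, "jaw": -0.5}
    - {"dp": [0, 0, 0.001], "turn": 0, "jaw": -0.5}
    - {"dp": [0, 0, 0], "turn": 0, "jaw": -0.5}

```text
time: 22.2
ee_pos: [0.5356, 0.1806, 0.2178]
eef_rot: [-0.373, -3.119, 0.0]
wrist_force: [-0.5, -0.5, 0.2]
opening: 0.6
```

>>> drive_tool:
  deltas:
    - {"dp": [0, 0, 0.001], "turn": 0, "jaw": -0.5}
    - {"dp": [0, 0, 0.001], "turn": 0, "jaw": -0.5}
    - {"dp": [0, 0, 0], "turn": 0, "jaw": -0.5}

```text
time: 22.5
ee_pos: [0.5357, 0.1805, 0.2158]
eef_rot: [-0.373, -3.119, 0.0]
wrist_force: [0.6, -0.0, -1.0]
opening: 0.599
```

>>> drive_tool:
  deltas:
    - {"dp": [0, 0, 0.001], "turn": 0, "jaw": -0.5}
    - {"dp": [0, 0, 0.001], "turn": 0, "jaw": -0.5}
    - {"dp": [0, 0, 0], "turn": 0, "jaw": -0.5}

```text
time: 22.8
ee_pos: [0.5358, 0.1806, 0.2143]
eef_rot: [0.373, 3.119, 0.0]
wrist_force: [-1.8, -0.9, 2.8]
opening: 0.595
```

Contact at TCP z=0.2143, where I expected 0.2145. Releasing.

>>> drive_tool:
  deltas:
    - {"dp": [0, 0, 0], "turn": 0, "jaw": 0.25}
    - {"dp": [0, 0, 0], "turn": 0, "jaw": 0.35}
    - {"dp": [0, 0, 0], "turn": 0, "jaw": 0.45}
    - {"dp": [0, 0, 0], "turn": 0, "jaw": 0.5}
    - {"dp": [0, 0, 0], "turn": 0, "jaw": 0.5}
    - {"dp": [0, 0, 0], "turn": 0, "jaw": 0.5}

```text
time: 23.4
ee_pos: [0.5357, 0.1806, 0.2139]
eef_rot: [0.373, 3.119, 0.0]
wrist_force: [0.1, 0.8, -0.3]
opening: 0.752
```

>>> drive_tool:
  deltas:
    - {"dp": [0, 0, -0.003], "turn": 0, "jaw": 0.5}
    - {"dp": [0, 0, -0.01], "turn": 0, "jaw": 0.5}
    - {"dp": [0, 0, -0.02], "turn": 0, "jaw": 0.5}
    - {"dp": [0, 0, -0.03], "turn": 0, "jaw": 0.5}
    - {"dp": [0, 0, -0.04], "turn": 0, "jaw": 0.5}
    - {"dp": [0, 0, -0.04], "turn": 0, "jaw": 0.5}
    - {"dp": [0, 0, -0.02], "turn": 0, "jaw": 0.5}
    - {"dp": [0, 0, 0], "turn": 0, "jaw": 0.5}
    - {"dp": [0, 0, 0], "turn": 0, "jaw": 0.5}

```text
time: 24.3
ee_pos: [0.5357, 0.1805, 0.3775]
eef_rot: [0.373, 3.118, 0.001]
wrist_force: [-0.0, -0.3, -0.4]
opening: 0.75
```

```bash
python3 - <<'E'
from bench import bot
import cv2
s=bot.read_state();print(s["ee_pos"],s["wrist_force"],s["time"])
im=bot.capture("scene")[:,:,::-1];cv2.imwrite("pics/s10c.png",cv2.resize(im[150:400,200:500],(720,600),interpolation=cv2.INTER_CUBIC))
cv2.imwrite("pics/w10.png",bot.capture("wrist")[:,:,::-1]);
E
```

```text
[0.5357188  0.18054365 0.37752898] [-0.00941774 -0.26274769 -0.42718134] 24.3
```

View pics/s10c.png

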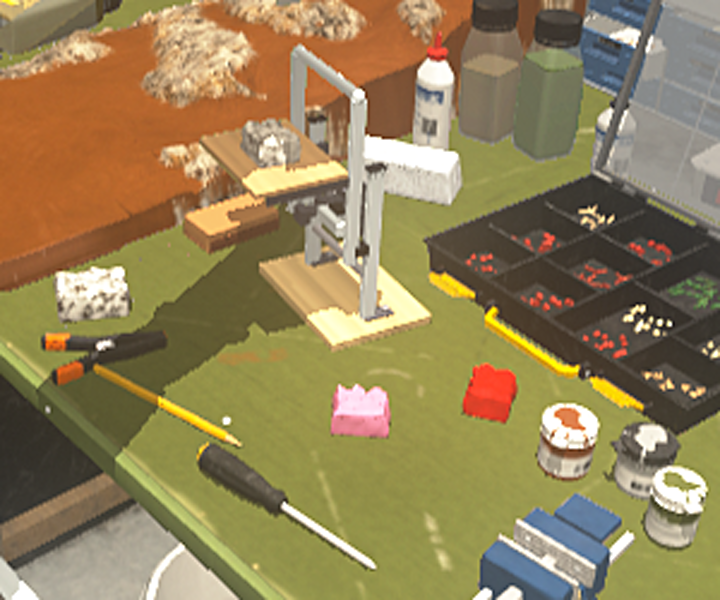

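View pics/w10.png

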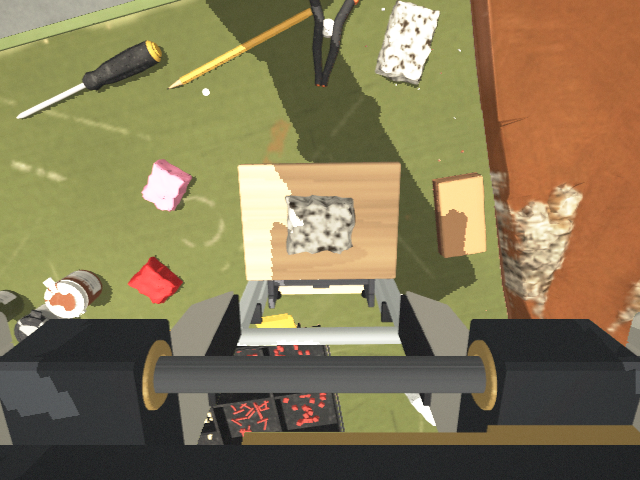

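The casting sits in the middle of the board (wrist 320,224), with the section still up and the bystanders where they were. Handing in.

```bash
python3 -c "
from bench import bot
print(bot.hand_in())"
```

```text
the job is handed in; nothing more can be done
None
```

The sliding section is hanging by its pawl on the upper rung, and the smaller casting lies on the shelf board. I handed the job in at about 24.4 s of the 61 s; no verdict came back.

- **Raising:** I lifted the section by its top bar until the buffers just touched, at a rise of about 74 mm. Going on to about 77 mm put roughly 12 N on them.
- **Seating:** I lowered it until the pawl took the load, at a rise of about 55 mm. At worst it carried about 15 N, which is my press plus the estimated weight of the section. I eased that off before letting go. The bar stayed up and the wrist force read about 0.
- **Casting:** I picked up the smaller white casting, the one beside the brown-lidded pot, and set it down with a contact force of about 3 N. It touched at a tool height of 0.2143 m, against 0.2145 m predicted.

**Last checks:** The final scene and wrist pictures show the section still up, the casting centred on the board, and the gripper clear about 16 cm above it. The bystanders look unmoved by eye; I did not measure them.

**Disagreements:** Triangulating the casting's outline gave a height of about 8 mm instead of 14.5 mm. The board's corners in the scene camera were about 3 pixels off my prediction. Neither affected the result, because contact was found by force.

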